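# Check a regulator spring on the hand spring tester

### The arm

A 6-joint arm with a two-finger parallel gripper is mounted at the origin on the work surface. World frame = base frame: x ahead of the robot, y to its left, z up, the work surface at z = 0. Lengths are in m, angles in degrees, forces in N, time in s.
With the tool pointing down it reaches from about 0.4 to 0.825 m from the base axis. Payload 7 kg.
Tool frame: the origin (TCP) lies midway between the tips of the shut fingers; the grasp point (between the pads) lies 19 mm behind it; z points along the fingers, y is the line along which they close (so a half turn about z gives the same grasp; the last joint's range is limited). The gripper opens to 88 mm and grips with 3 to 60 N. Pads are 19 mm wide; open, the fingers measure 130 mm over their backs; the gripper's body (78 mm by 193 mm) begins 47 mm behind the grasp point.
Start: joints at [-57.691, 20.546, 0.682, 0, -70.136, -16.507], TCP at [0.184, -0.649, 0.227] pointing down, gripper open.
Joint ranges: [-176.03, 176.03], [-82.01, 121.73], [-58.28, 71.71], [-173.87, 95.51], [-174.79, -0.11], [-173.66, 173.66]. Speed limits (degrees/s): [136.94, 136.94, 172.46, 180, 180, 180].

### API

Orientations are given as [roll, pitch, yaw] about the fixed x, y, z axes, in that order (R = Rz(yaw) Ry(pitch) Rx(roll)).
In Python, from plant import r, eyes, workorder gives the robot as it stands.
- The arm moves only by the tool step_arm, never from a script. Its argument "plan" is a list of rows, each a list of 5 numbers: the shift along the tool's x, y, z each as a share of 25 cm, from -1 to 1, then the turn about the tool's z as a share of 60 degrees, from -1 to 1, then the finger opening in mm, from 0 to 87.6. In form: [[x, y, z, turn, jaw], ...]. A call has 1 to 12 rows; each row is the pose to reach, as a shift and turn from the pose commanded when the call began, along the tool's axes at that moment; what a row does not reach only later rows make up. A row lasts 1/12 s, in which the tool goes at most 41.7 mm and 7.16 degrees, less where a joint would pass 70% of its speed; a pose out of reach is approached as far as the arm can. A call with a number of a shift or a turn outside -1 to 1 is refused whole. A call with a gripper value outside its range is refused whole. The fingers move at their own pace and stop on an object; "newtons" is the grip in N (left out, the last holds). Time passes only in rows, so rows that repeat a pose let the fingers close. It gives the time, the measured TCP pose, the force, the opening and the grip force at its end, in the units of the state.
- r.get_state(): the state, without advancing time (a new reading comes with each control period).
- eyes.capture(name): name is "scene" or "top"; returns the picture (420x560x3 uint8, red, green, blue); there is no depth.
- eyes.camera_model(name): a dict with "fov_y" (degrees; the focal length in pixels is half the picture's height over the tangent of half this angle, whatever the lens; pixels are square), "cx", "cy" (the principal point, pixels), "k1" (the pictures are not rectified: a ray, as slopes to the right and down, at radius r is drawn at 1 + k1 r^2 times it, then the intrinsics apply), "world_to_cam" (4x4, takes a point from world to camera coordinates). Camera axes: x right, y up, looking along -z (the intrinsics and any distortion apply to the point x, -y, -z); pixel columns grow to the right and rows downward; lengths in m; the calibration is good to about 2 mm. A picture is of the moment at which its call begins. camera_model takes no time and is no camera call.
- workorder.close_job(): hands the job in; it is judged then, once.
The state is a dict: "time_s": time; "joints": joint angles; "qd": joint speeds; "joint_torque": joint torques, N m; "tcp_pos": TCP position; "eef_rot": TCP orientation; "contact_force": force on the tool from outside, world axes, zero at the start; "moment": the same for the moment, N m; "gripper_width": finger opening in m; "gripper_force": force on a finger pad.
Only numpy, scipy, OpenCV 4.12 (cv2) and the standard library are available. Lean on these libraries where they do the work, as an engineer would, in place of code of your own. Each camera call takes 0.05 s, during which the arm holds its last target. There are 200 camera calls.

### The job

Check the yellow spring on the hand spring tester: stand it in the round cup of the drawn-out loading slide, push the slide fully home so that the spring is under the ram, then swing the lever's red grip down past the first two clicks to the third, almost at the bottom stop. The lever springs back, so finish still holding the grip down at the third click with the spring squeezed; leave the other springs and the brass fittings standing where they are.

Things in the scene. Friction and masses are not known exactly. Their poses are not given: they have to be found in the camera images.
- yellow_mid (a point): Middle of the yellow coil spring, on its axis 35 mm above its foot; z runs up along the axis. 36 mm across, 70 mm tall, about 85 g, rate 0.6 N/mm. It starts upright in a shallow beige tray, in a row with two others about 100 mm apart. The point belongs to the spring's foot and does not sink when it is squeezed.
- yellow_coil (a joint): How far the yellow spring is squeezed, in m: 0 free, about 0.027 at the third click (about 16 N).
- silver_mid (a point): Middle of the silver spring (36 mm across, 70 mm tall), a bystander in the same tray.
- purple_mid (a point): Middle of the purple spring (36 mm across, 62 mm tall), a bystander in the same tray.
- stock_tray: Fixed shallow beige tray 130 x 330 mm, floor 4 mm thick, walls 18 mm high; origin under its centre, long side along its y.
- tester: Grey hand spring tester bolted down, like a small arbor press: base 290 x 130 x 28 mm, column at the back, head 64 mm wide, 138 to 215 mm above the bench, its front 30 mm before the ram's axis; ram foot 44 mm across, underside 117 mm up at rest. Origin on the bench under the ram's axis; x from operator (robot) to column, y left, z up.
- cup (a point): Centre of the floor of the loading cup on the steel loading slide, 38.5 mm above the bench: a dark ring 43 mm inside, 55 mm outside, 7.5 mm high, in which the spring's foot stands. Its x is the direction in which the slide is pushed home (the tester's x).
- slide_knob (a point): Middle of the slide's upright black knob, 79 mm above the bench, 85 mm before the cup (towards -x of the tester): 26 mm across, 34 mm tall (62 to 96 mm above the bench). Push it along the tester's x.
- slide (a joint): Loading slide, in m: about 0 drawn out, 0.12 fully home against its stop (cup under the ram); friction about 2 N.
- grip_mid (a point): Middle of the lever's red grip: a freely revolving sleeve 25 mm across, 85 mm long, lying along the tester's y to the right of the head, 110 mm right (-y) of the ram's axis. Pinch it or press it from above. It is about 315 mm above the bench at rest (lever up, leaning 15 degrees to the operator) and about 140 mm at the third click (lever 9 degrees below level).
- grip_bar: The red grip sleeve itself; its origin is the sleeve's inner end on its axis (use point grip_mid for its middle).
- lever (a joint): Lever angle in rad: 0 up at rest, grows as the grip swings to the operator (-x of the tester) and down. Clicks at 0.49, 0.98, 1.47 (third: the green pin of the click disc left of the head comes under the brass plunger); stop at 1.53. No click keeps it: let go, it springs back up. With the yellow spring under the ram it takes up to about 10 N at the grip.
- brass_union: Loose brass union, 40 mm across, 68 mm tall, standing on the bench; origin under its centre. A bystander.
- brass_nipple: Loose small brass nipple, 26 mm across, 26 mm tall, standing on the bench; origin under its centre. A bystander.
- pivot (a point): The lever's pivot, on the ram's centre plane, 36 mm behind the ram's axis (+x of the tester), 165 mm above the bench. The lever turns about the tester's y through this point; the grip's axis circles it at 155 mm.
There are look-alikes about, which are no part of the job. Leave any pink look-alike of the part that bears yellow_mid alone.

How it is judged:
By the outcome, as a careful person would: the job done as asked, in the order asked, and still so for the second after the job is handed in, while the arm keeps its last pose, push and grip.
It also fails if it takes over 72 s, if anything falls off the work surface, if the arm or the gripper's body presses on something with over 40 N, if the wrist force passes 120 N, or if a joint passes its speed limit or range.

## Working session

There is one attempt and no reset: what is moved stays moved. The work goes in short steps, Python scripts to look and compute and a tool call to move; the robot and the scene stay as the last step left them, time stands still between calls to the robot, and variables do not carry over. Pictures are saved under pics/ and viewed, at most 10 in all, crops included, and the job is handed in when it is done.

Besides the shell and the picture viewer there is one more tool, called after "Call:" as name(argument=value, ...), one argument or row to a line, values as JSON. step_arm: Moves the arm, as the interface text tells. Its arguments: {"type":"object","properties":{"plan":{"type":"array"},"newtons":{"type":"number"}},"required":["plan"]}

```bash
mkdir -p pics; ls
cat > h.py <<'E'
import numpy as np, cv2
from scipy.spatial.transform import Rotation as Ro
from plant import r, eyes, workorder
def cap(n,f):
    im=eyes.capture(n); cv2.imwrite('pics/'+f,im[:,:,::-1]); return im
def K(n):
    m=eyes.camera_model(n); f=210/np.tan(np.radians(m['fov_y'])/2); return m,f,np.array(m['world_to_cam'])
def proj(n,p):
    m,f,T=K(n); c=T[:3,:3]@np.array(p)+T[:3,3]; s=np.array([c[0],-c[1]])/-c[2]
    s=s*(1+m['k1']*(s@s)); return np.array([m['cx'],m['cy']])+f*s
def ray(n,uv):
    m,f,T=K(n); d=(np.array(uv,float)-[m['cx'],m['cy']])/f; s=d.copy()
    for _ in range(30): s=d/(1+m['k1']*(s@s))
    v=T[:3,:3].T@np.array([s[0],-s[1],-1]); return -T[:3,:3].T@T[:3,3],v/np.linalg.norm(v)
def atz(n,uv,z):
    o,v=ray(n,uv); return o+v*(z-o[2])/v[2]
def tri(a,b):  # two-view: ((name,uv),(name,uv))
    (o1,v1),(o2,v2)=ray(*a),ray(*b)
    t=np.linalg.lstsq(np.c_[v1,-v2],o2-o1,rcond=None)[0]; p,q=o1+t[0]*v1,o2+t[1]*v2
    return (p+q)/2,np.linalg.norm(p-q)
def st():
    s=r.get_state(); print({k:np.round(s[k],3) for k in ('time_s','joints','tcp_pos','eef_rot','contact_force','gripper_width','gripper_force')}); return s
E
python3 - <<'E'
from h import *
a=cap('scene','s0.png'); b=cap('top','t0.png')
st()
for n in('scene','top'):
    m,f,T=K(n); print(n,m['fov_y'],m['k1'],f,np.round(-T[:3,:3].T@T[:3,3],3),np.round(T[:3,:3],2).tolist())
E
```

```text
pics
{'time_s': np.float64(0.1), 'joints': array([-5.7692e+01,  2.0587e+01,  6.4000e-01, -1.6000e-02, -7.0138e+01,
       -1.6506e+01]), 'tcp_pos': array([ 0.184, -0.649,  0.226]), 'eef_rot': array([ 1.79913e+02, -1.00000e-02, -1.64204e+02]), 'contact_force': array([ 0.061, -0.554, -0.489]), 'gripper_width': np.float64(0.088), 'gripper_force': np.float64(0.0)}
scene 53.32652512190572 -0.11020999883951343 418.20632973464984 [1.035 0.669 0.914] [[-0.76, 0.65, -0.01], [-0.44, -0.49, 0.75], [0.49, 0.57, 0.66]]
top 44.00770989126267 -0.1575295084249136 519.6675711409972 [0.43  0.041 1.694] [[-0.03, -1.0, 0.01], [1.0, -0.03, 0.06], [-0.06, 0.01, 1.0]]
```

View pics/s0.png

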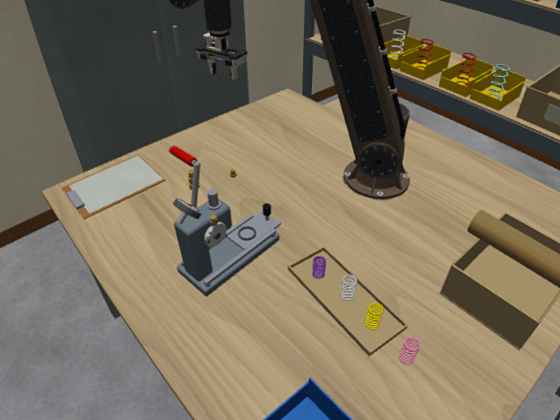

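View pics/t0.png

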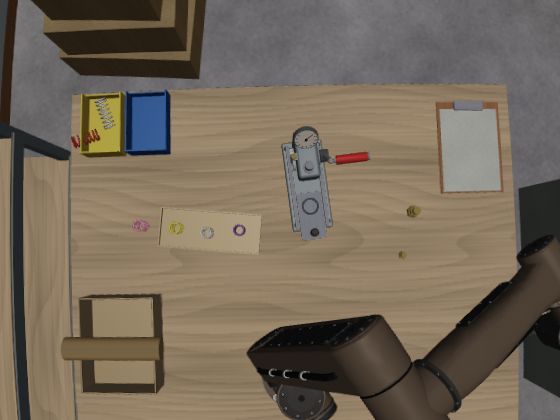

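The scene view shows yellow (374,316), silver (349,288) and purple (319,267) in the tray, with the pink look-alike outside it at (410,351). In the top view, yellow is at (176,228), pink (141,226), cup (311,206), knob (314,232) and the red grip (352,158). There are also springs in a yellow box (104,112) and on the shelf. The yellow one in the tray row fits the description.

Run:
```python
from h import *
a=cv2.imread('pics/s0.png'); b=cv2.imread('pics/t0.png')
up=lambda im,x,y,w,h,s:cv2.resize(im[y:y+h,x:x+w],None,fx=s,fy=s,interpolation=cv2.INTER_CUBIC)
c1=up(b,130,190,130,75,3); c2=up(b,270,120,110,125,3); c3=up(a,300,245,130,125,3)
cv=np.zeros((600,800,3),np.uint8); cv[:225,:390]=c1; cv[:375,400:730]=c2; cv[225:600,:390]=c3
cv2.imwrite('pics/crop.png',cv)
def cen(im,lo,hi,box):
    x,y,w,h=box; m=cv2.inRange(cv2.cvtColor(im[y:y+h,x:x+w],cv2.COLOR_BGR2HSV),lo,hi); v,u=np.nonzero(m)
    return np.array([(u.min()+u.max())/2+x,(v.min()+v.max())/2+y]),(np.array([u.min()+x,u.max()+x,v.min()+y,v.max()+y])),np.array([u.mean()+x,v.mean()+y])
Y=((23,150,120),(33,255,255))
t=cen(b,*Y,(165,215,30,30)); s=cen(a,*Y,(355,295,40,45)); print('yel',t,s)
print(tri(('top',t[0]),('scene',s[0])), atz('top',t[0],.06))
R=((0,180,80),(6,255,255))
t=cen(b,*R,(325,140,60,40)); s=cen(a,*R,(160,135,50,40)); print('red',t,s,tri(('top',t[0]),('scene',s[0])))
# knob/cup guesses
print('knob',atz('top',(314.5,232),.096),'cup',atz('top',(310.5,206),.046), 'ramtop? head')
```

```text
yel (array([175.5, 227.5]), array([169, 182, 223, 232]), array([175.53012048, 227.53012048])) (array([373.5, 316. ]), array([365, 382, 303, 329]), array([373.43274854, 315.45906433]))
(array([0.48409955, 0.37946202, 0.04042416]), np.float64(0.002703201793937466)) [0.4842794 0.3743831 0.06     ]
red (array([351.5, 157.5]), array([336, 367, 152, 163]), array([351.77016129, 157.66532258])) (array([182., 155.]), array([170, 194, 146, 164]), array([181.48514851, 154.44554455])) (array([ 0.65028282, -0.15286612,  0.31745545]), np.float64(0.0018556473349622964))
knob [ 0.45809411 -0.0619995   0.096     ] cup [ 0.54197852 -0.05494494  0.046     ] ramtop? head
```

View pics/crop.png

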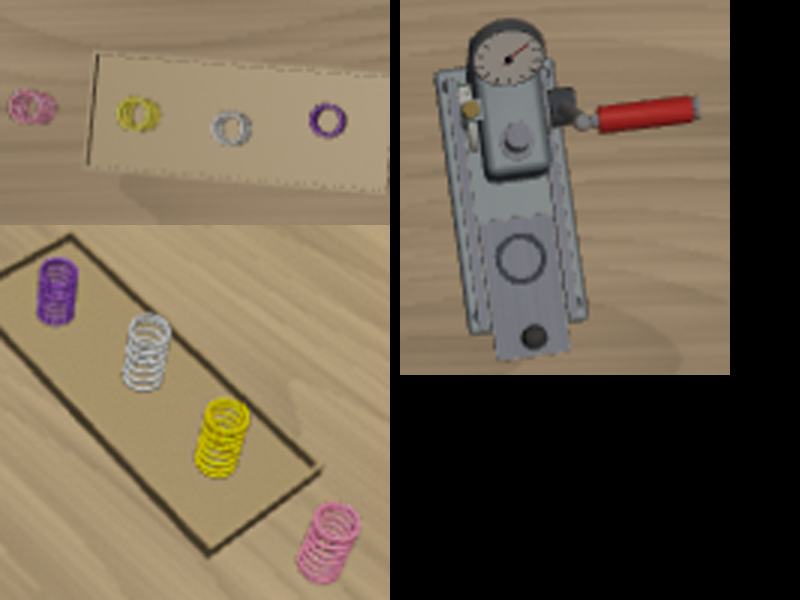

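The crop confirms that the solid yellow spring is inside the beige tray, next to silver and purple. The pink one stands outside. Next I'll fit the tester pose.

Run:
```python
from h import *
from scipy.optimize import least_squares
obs=[('top',(310.3,206.3),'cup'),('top',(315,232.3),'knob'),('top',(351.5,157.5),'grip'),('scene',(182,155),'grip'),('scene',(247,233.5),'cup'),('scene',(267,206.5),'knob')]
def P(q):
    x,y,a,s,l=q; c=np.array([np.cos(a),np.sin(a),0]); n=np.array([-np.sin(a),np.cos(a),0]); o=np.array([x,y,0])
    t=np.radians(15)+l
    return {'cup':o+c*(-.12+s)+[0,0,.044],'knob':o+c*(-.205+s)+[0,0,.094],'grip':o+c*(.036-.155*np.sin(t))-n*.11+[0,0,.165+.155*np.cos(t)]}
def f(q):
    p=P(q); return np.concatenate([proj(n,p[k])-uv for n,uv,k in obs]+[[(q[3])/.003,q[4]/.03]])
s=least_squares(f,[.66,-.045,.09,0,0]); q=s.x; print(np.round(q,4),np.degrees(q[2]),np.round(f(q),1))
print({k:np.round(v,4) for k,v in P(q).items()})
T=r.get_state(); print('yellow rel')
```

```text
[ 0.6552 -0.0448  0.0692  0.0043  0.0483] 3.964587796620114 [-0.5  0.5 -1.6  0.8  0.5  0.1 -1.   1.3 -0.6 -1.3 -0.2 -0.7  1.4  1.6]
{'cup': array([ 0.5397, -0.0528,  0.044 ]), 'knob': array([ 0.4549, -0.0587,  0.094 ]), 'grip': array([ 0.6515, -0.1553,  0.3126])}
yellow rel
```

Call:
step_arm(
  plan=[
    [0,0,0,0.17,70],
    [0,0,0,0.17,70],
  ],
  newtons=8,
)

```text
time_s: 0.27
tcp_pos: [0.1837, -0.6492, 0.2259]
eef_rot: [179.9, -0.0, -174.8]
contact_force: [1.0, -1.3, 0.4]
gripper_width: 0.0794
gripper_force: 0.0
```

```bash
cat >> h.py <<'E'
def rel(p,s=None):
    s=s or r.get_state(); R=Ro.from_euler('xyz',s['eef_rot'],degrees=True).as_matrix()
    return np.round(R.T@(np.array(p)-s['tcp_pos'])/.25,3)
E
python3 -c "
from h import *
print(rel([.40,-.43,.226]))"
```

```text
[-0.942  0.794  0.   ]
```

Call:
step_arm(
  plan=[
    [-0.94,0.79,0,0,70],
    [-0.94,0.79,0,0,70],
    [-0.94,0.79,0,0,70],
    [-0.94,0.79,0,0,70],
    [-0.94,0.79,0,0,70],
    [-0.94,0.79,0,0,70],
    [-0.94,0.79,0,0,70],
    [-0.94,0.79,0,0,70],
    [-0.94,0.79,0,0,70],
  ],
)

```text
time_s: 1.02
tcp_pos: [0.4008, -0.4273, 0.2264]
eef_rot: [180.0, 0.0, -174.2]
contact_force: [-0.6, 0.1, 0.5]
gripper_width: 0.0699
gripper_force: 0.0
```

Call:
step_arm(
  plan=[
    [-0.2,1,0,0,65],
    [-0.2,1,0,0,65],
    [-0.2,1,0,0,65],
    [-0.2,1,0,0,65],
    [-0.2,1,0,0,65],
    [-0.2,1,0,0,65],
    [-0.2,1,0,0,65],
    [-0.2,1,0,0,65],
  ],
)

```text
time_s: 1.68
tcp_pos: [0.4239, -0.1744, 0.2269]
eef_rot: [180.0, 0.0, -174.2]
contact_force: [-0.3, -0.9, 0.0]
gripper_width: 0.065
gripper_force: 0.0
```

Call:
step_arm(
  plan=[
    [-0.1,1,0,0,65],
    [-0.1,1,0,0,65],
    [-0.1,1,0,0,65],
    [-0.1,1,0,0,65],
    [-0.1,1,0,0,65],
    [-0.1,1,0,0,65],
    [-0.1,1,0,0,65],
    [-0.1,1,0,0,65],
  ],
)

```text
time_s: 2.35
tcp_pos: [0.4245, 0.0759, 0.2263]
eef_rot: [-180.0, -0.0, -174.2]
contact_force: [0.4, -0.6, -0.1]
gripper_width: 0.0651
gripper_force: 0.0
```

Call:
step_arm(
  plan=[
    [-0.2,1,0,0,65],
    [-0.3,1,0,0,65],
    [-0.36,1,0,0,65],
    [-0.36,1,0,0,65],
    [-0.36,1,0,0,65],
    [-0.36,1,0,0,65],
    [-0.36,1,0,0,65],
    [-0.36,1,0,0,65],
  ],
)

```text
time_s: 3.02
tcp_pos: [0.4917, 0.3335, 0.2248]
eef_rot: [-179.9, -0.1, -174.4]
contact_force: [0.1, -0.9, 0.1]
gripper_width: 0.0653
gripper_force: 0.0
```

Run:
```python
from h import *
s=st(); print(rel([.484,.378,.13]))
a=cap('scene','s1.png'); cv2.imwrite('pics/s1c.png',cv2.resize(a[200:380,270:470,::-1],None,fx=3.3,fy=3.3))
```

```text
{'time_s': np.float64(3.017), 'joints': array([ 5.29940e+01,  1.31250e+01, -9.97800e+00,  2.00000e-02,
       -6.70240e+01, -1.37441e+02]), 'tcp_pos': array([0.492, 0.333, 0.225]), 'eef_rot': array([-1.79894e+02, -7.30000e-02, -1.74439e+02]), 'contact_force': array([ 0.065, -0.878,  0.08 ]), 'gripper_width': np.float64(0.065), 'gripper_force': np.float64(0.0)}
[0.013 0.181 0.379]
```

Call:
step_arm(
  plan=[
    [0.013,0.18,0.2,0,65],
    [0.013,0.18,0.38,0,65],
    [0.013,0.18,0.38,0,65],
    [0.013,0.18,0.38,0,65],
    [0.013,0.18,0.38,0,65],
  ],
)

```text
time_s: 3.48
tcp_pos: [0.4822, 0.3745, 0.1309]
eef_rot: [-179.8, -0.1, -174.5]
contact_force: [-0.2, 0.8, 0.2]
gripper_width: 0.0648
gripper_force: 0.0
```

Run:
```python
from h import *
s=st(); print(rel([.484,.378,.03]))
a=cap('scene','s1.png'); b=cap('top','t1.png'); cv2.imwrite('pics/s1c.png',np.hstack([cv2.resize(a[200:380,300:430,::-1],None,fx=3,fy=3),cv2.resize(b[150:330,100:230,::-1],None,fx=3,fy=3)]))
```

```text
{'time_s': np.float64(3.483), 'joints': array([ 5.61510e+01,  1.90220e+01, -1.48880e+01,  2.50000e-02,
       -5.62830e+01, -1.40646e+02]), 'tcp_pos': array([0.482, 0.374, 0.131]), 'eef_rot': array([-1.79838e+02, -1.06000e-01, -1.74481e+02]), 'contact_force': array([-0.177,  0.757,  0.233]), 'gripper_width': np.float64(0.065), 'gripper_force': np.float64(0.0)}
[-0.009  0.015  0.404]
```

View pics/s1c.png

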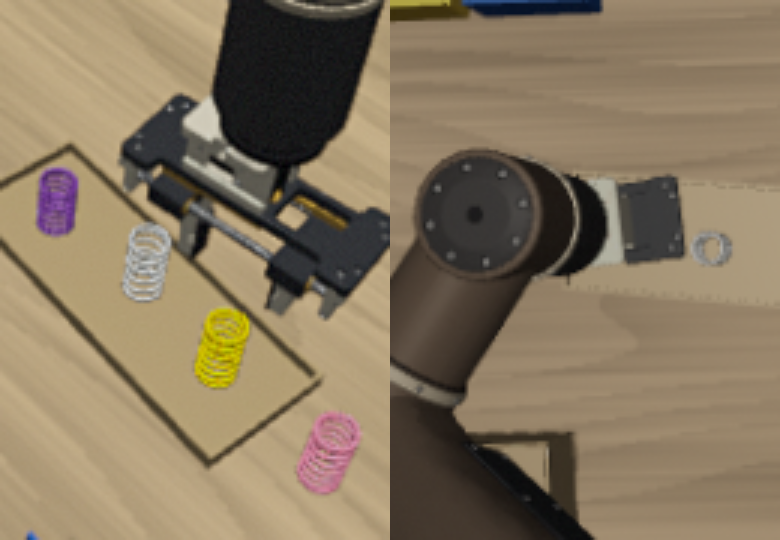

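The fingers straddle yellow. At TCP 0.03 they also clear the 18 mm tray walls, so I'm descending.

Call:
step_arm(
  plan=[
    [-0.005,0.012,0.1,0,65],
    [-0.005,0.012,0.2,0,65],
    [-0.005,0.012,0.3,0,65],
    [-0.005,0.012,0.4,0,65],
    [-0.005,0.012,0.4,0,65],
    [-0.005,0.012,0.4,0,65],
  ],
)

```text
time_s: 4.08
tcp_pos: [0.4834, 0.3797, 0.0328]
eef_rot: [-180.0, 0.0, -174.4]
contact_force: [0.3, 0.2, 0.7]
gripper_width: 0.0654
gripper_force: 0.0
```

Call:
step_arm(
  plan=[
    [0,0,0,0,34],
    [0,0,0,0,34],
    [0,0,0,0,30],
    [0,0,0,0,30],
    [0,0,0,0,30],
    [0,0,0,0,30],
    [0,0,0,0,30],
    [0,0,0,0,30],
  ],
  newtons=10,
)

```text
time_s: 4.75
tcp_pos: [0.4829, 0.3804, 0.0319]
eef_rot: [180.0, 0.0, -174.4]
contact_force: [-0.4, 0.4, 1.8]
gripper_width: 0.0356
gripper_force: 10.0
```

Call:
step_arm(
  plan=[
    [0,0,-0.06,0,30],
    [0,0,-0.16,0,30],
    [0,0,-0.3,0,30],
    [0,0,-0.45,0,30],
    [0,0,-0.53,0,30],
    [0,0,-0.53,0,30],
  ],
)

```text
time_s: 5.25
tcp_pos: [0.4846, 0.3821, 0.1695]
eef_rot: [179.7, 0.3, -174.4]
contact_force: [0.5, 0.3, -0.7]
gripper_width: 0.0357
gripper_force: 10.0
```

Call:
step_arm(
  plan=[
    [-0.02,-0.15,0,0,30],
    [-0.04,-0.3,0,0,30],
    [-0.06,-0.45,0,0,30],
    [-0.08,-0.6,0,0,30],
    [-0.1,-0.75,0,0,30],
    [-0.12,-0.9,0,0,30],
    [-0.12,-1,0,0,30],
    [-0.12,-1,0,0,30],
  ],
)

```text
time_s: 5.92
tcp_pos: [0.5362, 0.13, 0.1631]
eef_rot: [-179.9, -0.1, -174.6]
contact_force: [-0.2, 0.6, -1.0]
gripper_width: 0.0356
gripper_force: 10.0
```

Run:
```python
from h import *
s=st(); print(rel([.5405,-.0535,.155]))
```

```text
{'time_s': np.float64(5.917), 'joints': array([ 3.39620e+01,  1.20300e+01, -2.00150e+01, -1.90000e-02,
       -5.80940e+01, -1.18554e+02]), 'tcp_pos': array([0.536, 0.13 , 0.163]), 'eef_rot': array([-1.79948e+02, -1.29000e-01, -1.74603e+02]), 'contact_force': array([-0.226,  0.595, -1.023]), 'gripper_width': np.float64(0.036), 'gripper_force': np.float64(9.999)}
[ 0.052 -0.733  0.033]
```

Call:
step_arm(
  plan=[
    [0.01,-0.15,0,0,30],
    [0.02,-0.3,0,0,30],
    [0.03,-0.45,0,0,30],
    [0.05,-0.6,0,0,30],
    [0.05,-0.73,0.03,0,30],
    [0.05,-0.73,0.2,0,30],
    [0.05,-0.73,0.24,0,30],
    [0.05,-0.73,0.24,0,30],
    [0.05,-0.73,0.24,0,30],
  ],
)

```text
time_s: 6.67
tcp_pos: [0.5421, -0.0483, 0.1039]
eef_rot: [-180.0, -0.1, -174.4]
contact_force: [0.4, -0.1, -0.6]
gripper_width: 0.0356
gripper_force: 10.0
```

Run:
```python
from h import *
s=st()
a=cap('scene','s2.png'); b=cap('top','t2.png'); cv2.imwrite('pics/s2c.png',np.hstack([cv2.resize(a[180:300,170:300,::-1],None,fx=4,fy=4,interpolation=2),cv2.resize(b[130:250,270:340,::-1],None,fx=4,fy=4,interpolation=2)]))
```

```text
{'time_s': np.float64(6.667), 'joints': array([ 1.5555e+01,  1.4942e+01, -2.5095e+01,  2.4000e-02, -5.0091e+01,
       -9.9924e+01]), 'tcp_pos': array([ 0.542, -0.048,  0.104]), 'eef_rot': array([-1.79959e+02, -1.24000e-01, -1.74353e+02]), 'contact_force': array([ 0.375, -0.113, -0.647]), 'gripper_width': np.float64(0.036), 'gripper_force': np.float64(9.999)}
```

View pics/s2c.png

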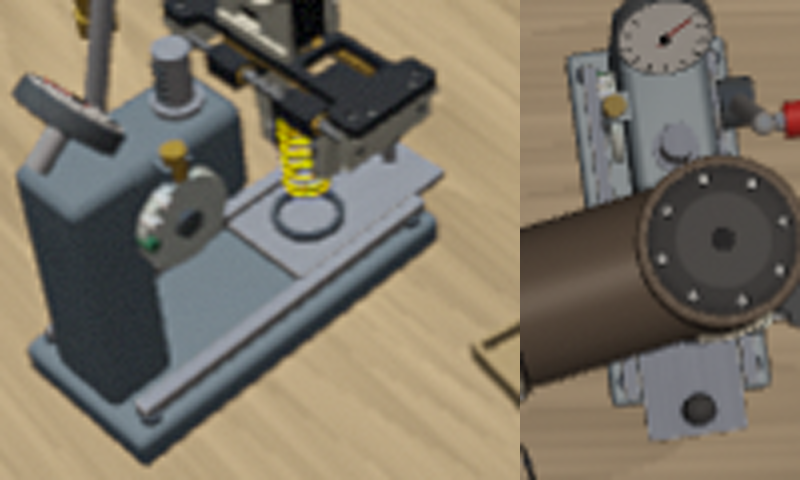

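Run:
```python
from h import *
s=r.get_state(); p=s['tcp_pos']; a=cv2.imread('pics/s2.png')
print('foot pred px',proj('scene',[p[0],p[1],p[2]-.028]),'mid',proj('scene',[p[0],p[1],p[2]-.01]))
x,y,w,h=225,205,45,30
m=cv2.inRange(cv2.cvtColor(a[y:y+h,x:x+w],cv2.COLOR_BGR2HSV),(23,130,90),(35,255,255)); v,u=np.nonzero(m); print('yellow bbox',u.min()+x,u.max()+x,v.min()+y,v.max()+y)
for vv in range(v.max()-6,v.max()+1): print(vv+y,u[v==vv].min()+x,u[v==vv].max()+x)
# dark ring: fit ellipse in both views
def ring(im,box,n):
    x,y,w,h=box; g=cv2.resize(cv2.cvtColor(im[y:y+h,x:x+w],cv2.COLOR_BGR2GRAY),None,fx=4,fy=4,interpolation=2)
    _,t=cv2.threshold(g,0,255,cv2.THRESH_BINARY_INV+cv2.THRESH_OTSU)
    cs,_=cv2.findContours(t,cv2.RETR_LIST,cv2.CHAIN_APPROX_NONE)
    for c in cs:
        if len(c)>60:
            (ex,ey),ax,an=cv2.fitEllipse(c); uv=(ex/4+x-.375,ey/4+y-.375); print(n,np.round(uv,1),np.round(np.array(ax)/4,1),np.round(atz(n,uv,.045),4))
ring(cv2.imread('pics/s0.png'),(232,221,30,25),'scene')
ring(cv2.imread('pics/t0.png'),(298,194,25,25),'top')
```

```text
foot pred px [245.82656198 225.5033149 ] mid [245.45372573 220.95907597]
yellow bbox 239 251 210 228
222 241 244
223 241 243
224 241 247
225 240 251
226 241 251
227 242 251
228 242 250
scene [259.4 243.7] [3.  6.9] [0.541  0.0091 0.045 ]
scene [235.1 243. ] [ 2.1 11. ] [ 0.5916 -0.0385  0.045 ]
scene [246.5 233.1] [ 9.1 14.2] [ 0.5423 -0.0488  0.045 ]
scene [246.6 233. ] [14.3 18.5] [ 0.5422 -0.0488  0.045 ]
scene [238.9 225.7] [ 1.6 24. ] [ 0.5404 -0.0884  0.045 ]
top [309.8 205.8] [13.  13.1] [ 0.5428 -0.0529  0.045 ]
top [309.9 205.8] [17.1 17.2] [ 0.5429 -0.053   0.045 ]
```

Call:
step_arm(
  plan=[
    [0,-0.008,0.03,0,30],
    [0,-0.008,0.06,0,30],
    [0,-0.008,0.08,0,30],
    [0,-0.008,0.1,0,30],
    [0,-0.008,0.12,0,30],
    [0,-0.008,0.13,0,30],
    [0,-0.008,0.14,0,30],
    [0,-0.008,0.14,0,30],
    [0,-0.008,0.14,0,30],
  ],
)

```text
time_s: 7.52
tcp_pos: [0.5426, -0.0506, 0.069]
eef_rot: [-180.0, -0.0, -174.4]
contact_force: [-0.3, 0.7, -1.2]
gripper_width: 0.0358
gripper_force: 10.0
```

Run:
```python
from h import *
s=st()
a=cap('scene','s3.png'); cv2.imwrite('pics/s3c.png',cv2.resize(a[195:265,200:300,::-1],None,fx=7,fy=7,interpolation=2))
```

```text
{'time_s': np.float64(7.517), 'joints': array([ 1.5280e+01,  1.7432e+01, -2.7207e+01,  5.0000e-03, -4.5372e+01,
       -9.9680e+01]), 'tcp_pos': array([ 0.543, -0.051,  0.069]), 'eef_rot': array([-1.79995e+02, -1.10000e-02, -1.74396e+02]), 'contact_force': array([-0.329,  0.736, -1.217]), 'gripper_width': np.float64(0.036), 'gripper_force': np.float64(9.999)}
```

View pics/s3c.png

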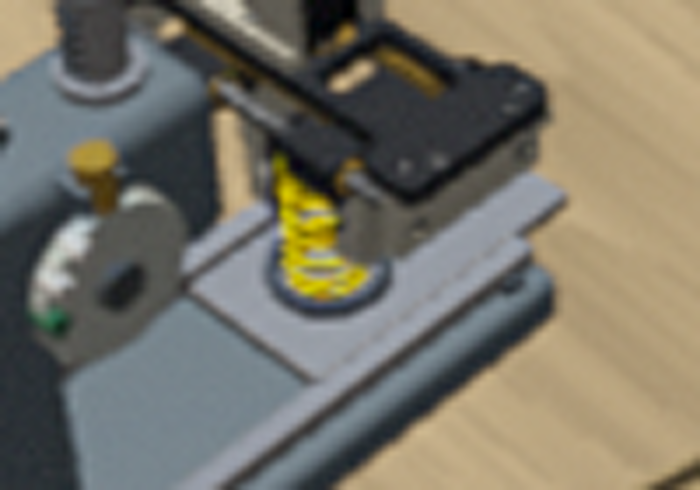

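The spring's foot sits inside the dark ring at about (328,290) in the crop. I'll lower it the last 2 mm, release and rise.

Call:
step_arm(
  plan=[
    [0,0,0.006,0,30],
    [0,0,0.01,0,30],
    [0,0,0.01,0,30],
    [0,0,0.01,0,42],
    [0,0,0.01,0,55],
    [0,0,0.01,0,60],
    [0,0,0.01,0,60],
  ],
)

```text
time_s: 8.15
tcp_pos: [0.5425, -0.0506, 0.0666]
eef_rot: [180.0, 0.0, -174.4]
contact_force: [0.9, 0.2, 0.3]
gripper_width: 0.056
gripper_force: 0.0
```

Call:
step_arm(
  plan=[
    [0,0,-0.05,0,60],
    [0,0,-0.12,0,60],
    [0,0,-0.25,0,60],
    [0,0,-0.38,0,60],
    [0,0,-0.38,0,60],
  ],
)

```text
time_s: 8.57
tcp_pos: [0.5461, -0.0504, 0.168]
eef_rot: [-180.0, 0.5, -174.3]
contact_force: [1.7, -0.1, 1.1]
gripper_width: 0.06
gripper_force: 0.0
```

Run:
```python
from h import *
s=st()
c=np.radians(4.8); cup=np.array([.5426,-.0510]); k=cup-.085*np.array([np.cos(c),np.sin(c)]); print(k, rel([*k,.13]))
a=cap('scene','s4.png'); cv2.imwrite('pics/s4c.png',cv2.resize(a[180:260,200:300,::-1],None,fx=6,fy=6,interpolation=2))
y=cv2.inRange(cv2.cvtColor(a,cv2.COLOR_RGB2HSV),(23,130,90),(35,255,255))[200:250,225:270]; v,u=np.nonzero(y); print(u.min()+225,u.max()+225,v.min()+200,v.max()+200, proj('scene',[.5426,-.051,.0735]),proj('scene',[.5426,-.051,.1085]),proj('scene',[.5426,-.051,.0385]))
```

```text
{'time_s': np.float64(8.567), 'joints': array([ 15.282,  11.05 , -20.65 ,   0.14 , -57.765, -99.679]), 'tcp_pos': array([ 0.546, -0.05 ,  0.168]), 'eef_rot': array([-179.972,    0.548, -174.323]), 'contact_force': array([ 1.73 , -0.121,  1.054]), 'gripper_width': np.float64(0.06), 'gripper_force': np.float64(0.0)}
[ 0.45789811 -0.05811262] [0.356 0.004 0.149]
239 252 214 237 [245.42518462 225.74012314] [244.68910934 216.86074616] [246.13629037 234.28039012]
```

View pics/s4c.png

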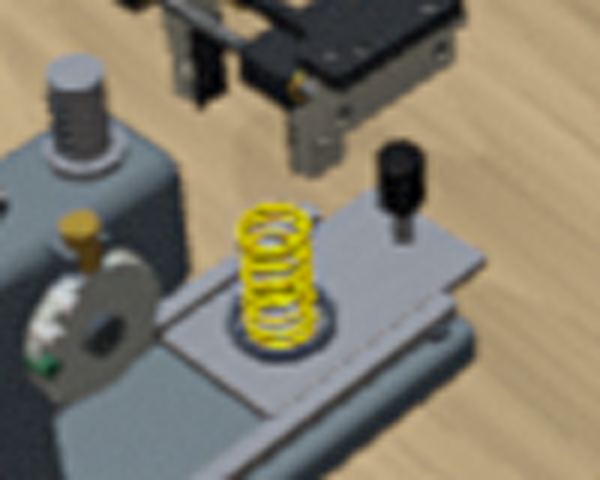

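Yellow stands upright within the ring at about (275,285) in the crop, and the knob is at (402,180). I'll pinch the knob next.

Call:
step_arm(
  plan=[
    [0.12,0.003,0,0,60],
    [0.24,0.003,0,0,60],
    [0.35,0.003,0.02,0,60],
    [0.35,0.003,0.15,0,60],
    [0.35,0.003,0.28,0,60],
    [0.35,0.003,0.38,0,60],
    [0.35,0.003,0.4,0,60],
    [0.35,0.003,0.4,0,60],
  ],
)

```text
time_s: 9.28
tcp_pos: [0.4538, -0.0588, 0.0599]
eef_rot: [-180.0, -0.3, -174.4]
contact_force: [-0.5, 0.3, 0.2]
gripper_width: 0.06
gripper_force: 0.0
```

Call:
step_arm(
  plan=[
    [0,0,0,0,40],
    [0,0,0,0,25],
    [0,0,0,0,22],
    [0,0,0,0,22],
    [0,0,0,0,22],
    [0,0,0,0,22],
    [0,0,0,0,22],
    [0,0,0,0,22],
  ],
  newtons=8,
)

```text
time_s: 9.95
tcp_pos: [0.4556, -0.0602, 0.0622]
eef_rot: [-179.9, -0.0, -174.3]
contact_force: [3.7, -15.4, 0.8]
gripper_width: 0.0267
gripper_force: 8.0
```

Call:
step_arm(
  plan=[
    [0,-0.006,0,0,22],
    [-0.02,-0.006,0,0,22],
    [-0.05,-0.006,0,0,22],
    [-0.09,-0.006,0,0,22],
    [-0.13,-0.006,0,0,22],
    [-0.17,-0.006,0,0,22],
    [-0.2,-0.006,0,0,22],
    [-0.2,-0.006,0,0,22],
  ],
)

```text
time_s: 10.62
tcp_pos: [0.5075, -0.0552, 0.0622]
eef_rot: [-180.0, 0.1, -174.4]
contact_force: [1.7, -5.6, 4.9]
gripper_width: 0.0259
gripper_force: 8.0
```

Call:
step_arm(
  plan=[
    [-0.03,-0.002,0,0,22],
    [-0.07,-0.004,0,0,22],
    [-0.11,-0.004,0,0,22],
    [-0.15,-0.004,0,0,22],
    [-0.19,-0.004,0,0,22],
    [-0.22,-0.004,0,0,22],
    [-0.24,-0.004,0,0,22],
    [-0.25,-0.004,0,0,22],
    [-0.25,-0.004,0,0,22],
  ],
)

```text
time_s: 11.37
tcp_pos: [0.564, -0.0494, 0.0602]
eef_rot: [179.9, -0.4, -174.5]
contact_force: [-10.0, 6.2, 2.9]
gripper_width: 0.0259
gripper_force: 8.0
```

Call:
step_arm(
  plan=[
    [-0.01,0,0,0,22],
    [-0.02,0,0,0,22],
    [-0.03,0,0,0,22],
    [-0.035,0,0,0,22],
    [-0.035,0,0,0,22],
    [-0.035,0,0,0,22],
  ],
)

```text
time_s: 11.87
tcp_pos: [0.5726, -0.0485, 0.06]
eef_rot: [179.9, -0.4, -174.4]
contact_force: [-10.1, 5.2, 0.8]
gripper_width: 0.0223
gripper_force: 7.9
```

Run:
```python
from h import *
a=cap('scene','s5.png'); b=cap('top','t5.png'); cv2.imwrite('pics/s5c.png',np.hstack([cv2.resize(a[170:300,160:300,::-1],None,fx=4,fy=4,interpolation=2),cv2.resize(b[120:250,290:345,::-1],None,fx=4,fy=4,interpolation=2)]))
```

```text
(no output)
```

View pics/s5c.png

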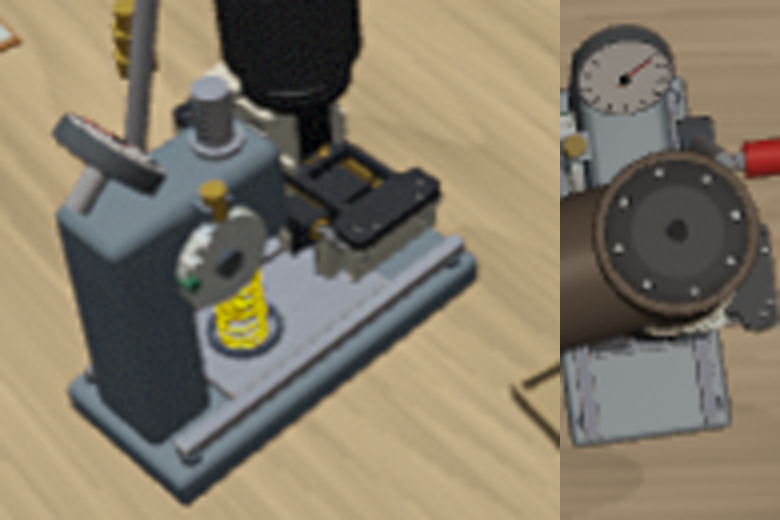

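Run:
```python
from h import *
im=cv2.imread('pics/s5.png')
x,y,w,h=205,238,34,26
g=cv2.resize(cv2.cvtColor(im[y:y+h,x:x+w],cv2.COLOR_BGR2GRAY),None,fx=4,fy=4,interpolation=2)
t=cv2.inRange(g,0,70)
cs,_=cv2.findContours(t,cv2.RETR_LIST,cv2.CHAIN_APPROX_NONE)
for c in cs:
    if len(c)>40:
        (ex,ey),ax,an=cv2.fitEllipse(c); uv=(ex/4+x-.375,ey/4+y-.375); print(np.round(uv,1),np.round(np.array(ax)/4,1),np.round(atz('scene',uv,.045),4))
p=atz('scene',(221.2,251.2),.045); print(p, np.hypot(*(p[:2]-[.5422,-.0488])))
st()
```

```text
[235.8 261.6] [1.1 7.3] [0.6322 0.019  0.045 ]
[220.2 249.9] [16.7 19.2] [ 0.6393 -0.045   0.045 ]
[206.9 256.9] [ 4.9 26.9] [ 0.6826 -0.0476  0.045 ]
[207.6 241.2] [3.1 5.2] [ 0.6472 -0.0967  0.045 ]
[216.2 238.3] [1.6 5.5] [ 0.6217 -0.0901  0.045 ]
[ 0.64004294 -0.03907373  0.045     ] 0.09832518002605785
{'time_s': np.float64(11.967), 'joints': array([ 14.576,  20.677, -23.52 ,  -0.165, -46.173, -98.85 ]), 'tcp_pos': array([ 0.573, -0.048,  0.06 ]), 'eef_rot': array([ 179.94 ,   -0.383, -174.389]), 'contact_force': array([-10.601,   6.123,   1.329]), 'gripper_width': np.float64(0.022), 'gripper_force': np.float64(7.886)}
```

Run:
```python
from h import *
print('head front top edge', atz('top',(309,179.3),.213), 'ram top', atz('top',(309.2,165.5),.235))
print('base front L,R', atz('top',(293.5,231),.028), atz('top',(331.5,226),.028),'base back L',atz('top',(282.3,144),.028))
for o in ((.642,-.0425),(.6555,-.0415)):
  c,s=np.cos(.094),np.sin(.094)
  W=lambda x,y,z:[o[0]+c*x-s*y,o[1]+s*x+c*y,z]
  print(o,'head front',proj('top',W(-.03,0,.215)),'ram top scene/top',proj('scene',W(0,0,.24)),proj('top',W(0,0,.24)),'grip',proj('top',W(-.004,-.11,.3147)),proj('scene',W(-.004,-.11,.3147)))
```

```text
head front top edge [ 0.60748887 -0.04327672  0.213     ] ram top [ 0.64417843 -0.04380403  0.235     ]
base front L,R [0.46433229 0.00091356 0.028     ] [ 0.47705582 -0.12163137  0.028     ] base back L [0.74723677 0.02933213 0.028     ]
(0.642, -0.0425) head front [309.69799172 177.58915053] ram top scene/top [212.1172367  197.97640959] [308.85688529 166.01532061] grip [351.03243195 158.67812448] [182.55074241 155.65428294]
(0.6555, -0.0415) head front [309.20555013 172.92525542] ram top scene/top [207.84906438 200.50428071] [308.35592448 161.2914363 ] grip [350.47075182 153.72575495] [178.15803126 157.87446672]
```

All the tester features agree on an origin of about (0.642, -0.0425). The cup, now at about (0.640, -0.043), is therefore essentially home; the slide had started about 2 cm in. I'll open, back off and re-push from behind the knob with shut fingers to be sure.

Call:
step_arm(
  plan=[
    [0,0,0,0,40],
    [0.03,0,0,0,55],
    [0.06,0,0,0,55],
    [0.06,0,-0.1,0,55],
    [0.06,0,-0.22,0,55],
    [0.15,0,-0.24,0,40],
    [0.28,0,-0.24,0,20],
    [0.28,0,-0.24,0,0],
    [0.28,0,-0.24,0,0],
    [0.28,0,-0.1,0,0],
    [0.28,0,0.02,0,0],
    [0.28,0,0.02,0,0],
  ],
)

```text
time_s: 12.97
tcp_pos: [0.5038, -0.0562, 0.0522]
eef_rot: [-180.0, -0.4, -174.5]
contact_force: [-0.9, 0.1, -0.8]
gripper_width: 0.0138
gripper_force: 0.0
```

Run:
```python
from h import *
st(); a=cap('scene','s6.png'); b=cap('top','t6.png')
x,y,w,h=205,238,34,26
g=cv2.resize(cv2.cvtColor(cv2.imread('pics/s6.png')[y:y+h,x:x+w],cv2.COLOR_BGR2GRAY),None,fx=4,fy=4,interpolation=2)
for c in cv2.findContours(cv2.inRange(g,0,70),cv2.RETR_LIST,cv2.CHAIN_APPROX_NONE)[0]:
    if len(c)>80:
        (ex,ey),ax,an=cv2.fitEllipse(c); uv=(ex/4+x-.375,ey/4+y-.375); print(np.round(uv,1),np.round(np.array(ax)/4,1),np.round(atz('scene',uv,.045),4))
```

```text
{'time_s': np.float64(12.967), 'joints': array([ 1.58170e+01,  1.58850e+01, -3.25670e+01, -9.80000e-02,
       -4.19220e+01, -1.00208e+02]), 'tcp_pos': array([ 0.504, -0.056,  0.052]), 'eef_rot': array([-179.998,   -0.379, -174.464]), 'contact_force': array([-0.912,  0.067, -0.752]), 'gripper_width': np.float64(0.014), 'gripper_force': np.float64(0.0)}
[220.3 250.2] [16. 19.] [ 0.6398 -0.0438  0.045 ]
[206.9 256.8] [ 4.9 28.8] [ 0.6824 -0.048   0.045 ]
```

Call:
step_arm(
  plan=[
    [0,0,-0.06,0,0],
    [-0.03,0,-0.06,0,0],
    [-0.06,0,-0.06,0,0],
    [-0.08,0,-0.06,0,0],
    [-0.1,0,-0.06,0,0],
    [-0.11,0,-0.06,0,0],
    [-0.12,0,-0.06,0,0],
    [-0.12,0,-0.06,0,0],
  ],
)

```text
time_s: 13.73
tcp_pos: [0.534, -0.0533, 0.0709]
eef_rot: [-180.0, -0.3, -174.4]
contact_force: [-8.4, 1.0, 7.5]
gripper_width: 0.0006
gripper_force: 4.1
```

Call:
step_arm(
  plan=[
    [-0.006,0,0,0,0],
    [-0.012,0,0,0,0],
    [-0.012,0,0,0,0],
    [-0.012,0,0,0,0],
  ],
)

```text
time_s: 14.07
tcp_pos: [0.5343, -0.0533, 0.0706]
eef_rot: [-180.0, -0.6, -174.5]
contact_force: [-16.3, 4.0, 13.8]
gripper_width: 0.0005
gripper_force: 8.3
```

The slide is hard against its stop: 16 N moved it nothing, and the knob is where home predicts. Next is the grip, so I'll retreat, rise and turn by -90°.

Call:
step_arm(
  plan=[
    [0.05,0,0,0,0],
    [0.1,0,-0.05,0,0],
    [0.15,0,-0.2,0,30],
    [0.15,0,-0.35,0,60],
    [0.15,0,-0.5,0,60],
    [0.15,0,-0.65,0,60],
    [0.15,0,-0.8,0,60],
    [0.15,-0.05,-0.95,-0.1,60],
    [0.15,-0.1,-1,-0.2,60],
    [0.15,-0.2,-1,-0.3,60],
    [0.15,-0.3,-1,-0.4,60],
    [0.15,-0.35,-1,-0.5,60],
  ],
)

```text
time_s: 15.07
tcp_pos: [0.5108, -0.1451, 0.3217]
eef_rot: [-180.0, 0.0, -144.1]
contact_force: [-1.0, 0.4, 0.0]
gripper_width: 0.0584
gripper_force: 0.0
```

Call:
step_arm(
  plan=[
    [0,0,-0.1,-0.11,60],
    [0,0,-0.2,-0.22,60],
    [0,0,-0.28,-0.33,60],
    [0,0,-0.28,-0.44,60],
    [0,0,-0.28,-0.55,60],
    [0,0,-0.28,-0.66,60],
    [0,0,-0.28,-0.77,60],
    [0,0,-0.28,-0.88,60],
    [0,0,-0.28,-0.99,60],
    [0,0,-0.28,-1,60],
    [0,0,-0.28,-1,60],
  ],
)

```text
time_s: 15.98
tcp_pos: [0.5107, -0.1434, 0.3913]
eef_rot: [180.0, 0.0, -84.6]
contact_force: [-0.6, -0.8, 1.1]
gripper_width: 0.0596
gripper_force: 0.0
```

Run:
```python
from h import *
st(); print(rel([.649,-.154,.39]))
```

```text
{'time_s': np.float64(15.983), 'joints': array([ 5.5110e+00,  3.0610e+00, -6.6700e-01, -6.0000e-03, -8.6294e+01,
       -6.3000e-02]), 'tcp_pos': array([ 0.511, -0.143,  0.391]), 'eef_rot': array([ 1.79978e+02,  6.00000e-03, -8.45520e+01]), 'contact_force': array([-0.634, -0.758,  1.091]), 'gripper_width': np.float64(0.06), 'gripper_force': np.float64(0.0)}
[ 0.095 -0.547  0.005]
```

Call:
step_arm(
  plan=[
    [0.03,-0.15,0,0,60],
    [0.06,-0.3,0,0,60],
    [0.1,-0.45,0,0,60],
    [0.1,-0.54,0,0,60],
    [0.1,-0.54,0.1,0,60],
    [0.1,-0.54,0.2,0,60],
    [0.1,-0.54,0.3,0,60],
    [0.1,-0.54,0.38,0,60],
    [0.1,-0.54,0.38,0,60],
    [0.1,-0.54,0.38,0,60],
  ],
)

```text
time_s: 16.82
tcp_pos: [0.6472, -0.1552, 0.2958]
eef_rot: [179.9, -0.0, -84.5]
contact_force: [-1.2, 0.0, 1.8]
gripper_width: 0.06
gripper_force: 0.0
```

Run:
```python
from h import *
st()
a=cap('scene','s7.png'); b=cap('top','t7.png'); cv2.imwrite('pics/s7c.png',np.hstack([cv2.resize(a[110:240,130:260,::-1],None,fx=4,fy=4,interpolation=2),cv2.resize(b[110:240,310:380,::-1],None,fx=4,fy=4,interpolation=2)]))
```

```text
{'time_s': np.float64(16.817), 'joints': array([ 3.2710e+00,  1.7902e+01,  5.7690e+00,  1.6000e-02, -7.8008e+01,
        2.1870e+00]), 'tcp_pos': array([ 0.647, -0.155,  0.296]), 'eef_rot': array([ 1.79859e+02, -1.00000e-02, -8.45390e+01]), 'contact_force': array([-1.243,  0.026,  1.841]), 'gripper_width': np.float64(0.06), 'gripper_force': np.float64(0.0)}
```

View pics/s7c.png

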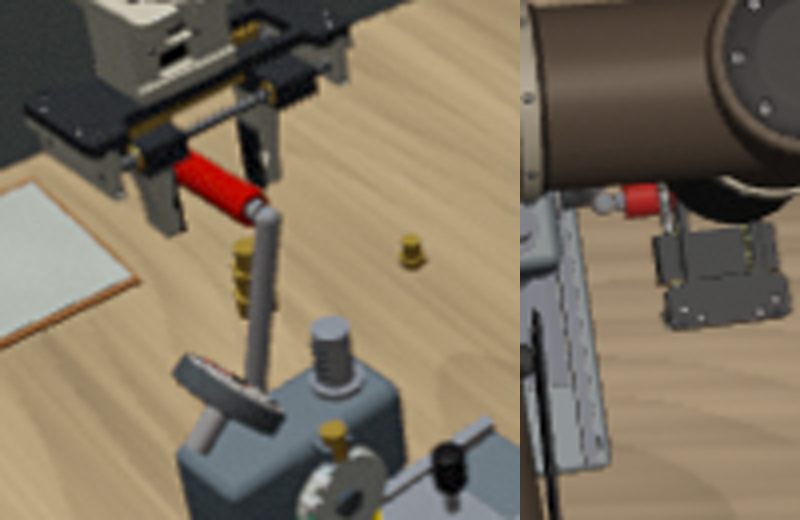

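The open fingers straddle the red grip at about (225,190) in the crop. I'll close on it.

Call:
step_arm(
  plan=[
    [0,0,0,0,40],
    [0,0,0,0,25],
    [0,0,0,0,20],
    [0,0,0,0,20],
    [0,0,0,0,20],
    [0,0,0,0,20],
    [0,0,0,0,20],
    [0,0,0,0,20],
  ],
  newtons=15,
)

```text
time_s: 17.58
tcp_pos: [0.6482, -0.155, 0.2968]
eef_rot: [-179.9, -0.0, -84.4]
contact_force: [2.3, 1.0, -0.7]
gripper_width: 0.0247
gripper_force: 15.0
```

Call:
step_arm(
  plan=[
    [0,0.031,0.009,0,20],
    [0,0.072,0.024,0,20],
    [0,0.121,0.046,0,20],
    [0,0.168,0.073,0,20],
    [0,0.213,0.104,0,20],
    [0,0.254,0.138,0,20],
    [0,0.293,0.176,0,20],
    [0,0.328,0.217,0,20],
    [0,0.36,0.261,0,20],
    [0,0.376,0.289,0,20],
    [0,0.376,0.289,0,20],
  ],
  newtons=20,
)

```text
time_s: 18.5
tcp_pos: [0.5552, -0.1649, 0.224]
eef_rot: [-179.8, -0.1, -84.4]
contact_force: [8.0, -3.0, -0.8]
gripper_width: 0.0244
gripper_force: 20.0
```

```bash
cat >> h.py <<'E'
def lev(s):
    R=s['tcp_pos']+Ro.from_euler('xyz',s['eef_rot'],degrees=True).as_matrix()@[0,0,-.019]; a=np.radians(5.4)
    d=R[:2]-np.array([.642,-.0425]); x=d@[np.cos(a),np.sin(a)]-.036; z=R[2]-.165
    t=np.arctan2(-x,z); print('lever rad',t-np.radians(15),'deg t',np.degrees(t),'rad',np.hypot(x,z),'y',d@[-np.sin(a),np.cos(a)])
E
python3 -c "
from h import *
s=st();lev(s)"
```

```text
{'time_s': np.float64(18.5), 'joints': array([  2.846,  11.538, -12.166,   0.069, -66.089,   2.732]), 'tcp_pos': array([ 0.555, -0.165,  0.224]), 'eef_rot': array([-1.79796e+02, -7.30000e-02, -8.43940e+01]), 'contact_force': array([ 8.016, -3.002, -0.772]), 'gripper_width': np.float64(0.024), 'gripper_force': np.float64(19.99)}
lever rad 0.7817617551890121 deg t 59.79164915706988 rad 0.1551089640491153 y -0.11361532140652725
```

Call:
step_arm(
  plan=[
    [0,0.025,0.048,0,20],
    [0,0.046,0.098,0,20],
    [0,0.062,0.15,0,20],
    [0,0.074,0.202,0,20],
    [0,0.08,0.245,0,20],
    [0,0.083,0.288,0,20],
    [0,0.083,0.321,0,20],
    [0,0.082,0.353,0,20],
    [0,0.08,0.375,0,20],
    [0,0.078,0.391,0,20],
    [0,0.078,0.391,0,20],
    [0,0.078,0.391,0,20],
  ],
  newtons=25,
)

```text
time_s: 19.5
tcp_pos: [0.5364, -0.1669, 0.1279]
eef_rot: [-179.8, -0.1, -84.3]
contact_force: [2.7, -2.4, 6.0]
gripper_width: 0.0243
gripper_force: 25.0
```

```bash
python3 -c "
from h import *
s=st();lev(s)"
```

```text
{'time_s': np.float64(19.5), 'joints': array([  2.749,  14.733, -21.643,   0.116, -53.434,   2.836]), 'tcp_pos': array([ 0.536, -0.167,  0.128]), 'eef_rot': array([-1.79814e+02, -1.03000e-01, -8.43470e+01]), 'contact_force': array([ 2.733, -2.425,  6.034]), 'gripper_width': np.float64(0.024), 'gripper_force': np.float64(24.992)}
lever rad 1.4265162427670075 deg t 96.73336011740908 rad 0.15399455475819177 y -0.11385770638268453
```

Call:
step_arm(
  plan=[
    [0,-0.001,0.01,0,20],
    [0,-0.002,0.02,0,20],
    [0,-0.003,0.028,0,20],
    [0,-0.004,0.034,0,20],
    [0,-0.004,0.034,0,20],
    [0,-0.004,0.034,0,20],
    [0,-0.004,0.034,0,20],
  ],
)

```text
time_s: 20.08
tcp_pos: [0.5376, -0.1667, 0.12]
eef_rot: [-179.8, -0.1, -84.3]
contact_force: [1.9, -1.9, 7.9]
gripper_width: 0.0245
gripper_force: 25.0
```

Run:
```python
from h import *
s=st();lev(s)
a=cap('scene','s8.png'); cv2.imwrite('pics/s8c.png',cv2.resize(a[180:280,165:275,::-1],None,fx=6,fy=6,interpolation=2))
```

```text
{'time_s': np.float64(20.083), 'joints': array([  2.759,  15.294, -22.077,   0.12 , -52.392,   2.829]), 'tcp_pos': array([ 0.538, -0.167,  0.12 ]), 'eef_rot': array([-1.79769e+02, -1.07000e-01, -8.43390e+01]), 'contact_force': array([ 1.886, -1.879,  7.882]), 'gripper_width': np.float64(0.024), 'gripper_force': np.float64(24.992)}
lever rad 1.4788345603146147 deg t 99.7309789041122 rad 0.1539518105228781 y -0.11383189341904694
```

View pics/s8c.png

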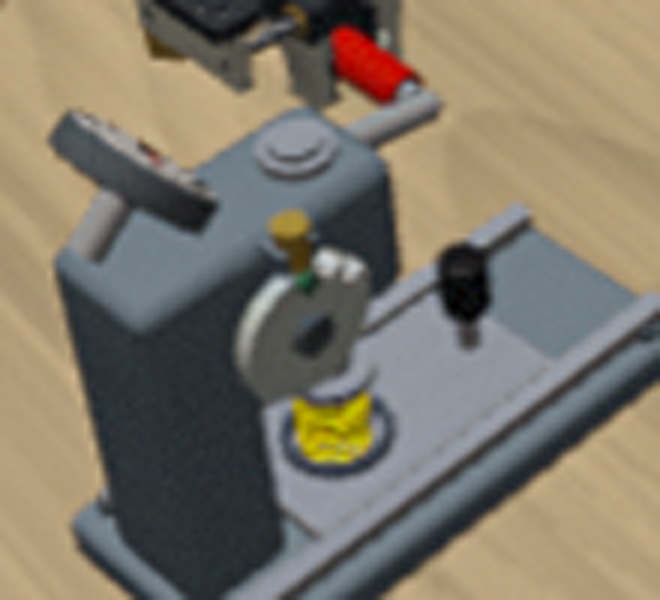

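The green pin is directly under the brass plunger and yellow is squeezed under the ram in the cup. I'll add 1 mm for margin, let it settle and hand in.

Call:
step_arm(
  plan=[
    [0,0,0.004,0,20],
    [0,0,0.004,0,20],
    [0,0,0.004,0,20],
    [0,0,0.004,0,20],
    [0,0,0.004,0,20],
    [0,0,0.004,0,20],
  ],
)

```text
time_s: 20.63
tcp_pos: [0.5377, -0.1667, 0.1191]
eef_rot: [-179.7, -0.1, -84.3]
contact_force: [2.6, -2.4, 8.5]
gripper_width: 0.0241
gripper_force: 25.0
```

Run:
```python
from h import *
s=st();lev(s)
print(workorder.close_job())
```

```text
{'time_s': np.float64(20.633), 'joints': array([  2.757,  15.351, -22.136,   0.12 , -52.255,   2.829]), 'tcp_pos': array([ 0.538, -0.167,  0.119]), 'eef_rot': array([-1.79747e+02, -1.08000e-01, -8.43410e+01]), 'contact_force': array([ 2.562, -2.449,  8.504]), 'gripper_width': np.float64(0.024), 'gripper_force': np.float64(24.992)}
lever rad 1.4847771585857028 deg t 100.0714647043873 rad 0.15397083947349471 y -0.11384831946848688
the job is handed in; nothing more can be done
None
```

The job is handed in after about 21 s: the yellow spring stands in the cup, the slide is fully home, and the arm is still holding the grip down at the third click (lever about 1.48 rad) with the spring squeezed; no verdict came back.

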